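# Park the rolling toy caddy at its mark

### The arm

A 6-joint arm with a two-finger parallel gripper is mounted at the origin on the work surface. World frame = base frame: x ahead of the robot, y to its left, z up, the work surface at z = 0. Lengths are in m, angles in rad, forces in N, time in s.
With the tool pointing down it reaches from about 0.375 to 0.9 m from the base axis. Payload 3.1 kg.
Tool frame: the origin (TCP) lies midway between the tips of the shut fingers; the grasp point (between the pads) lies 19 mm behind it; x points along the fingers, z is the direction in which the jaws open and shut, and the axes are right-handed (so a half turn about x gives the same grasp; the last joint's range is limited). The gripper opens to 87 mm and grips with 3 to 60 N. Pads are 19 mm wide; open, the fingers measure 117 mm over their backs; the gripper's body (75 mm by 190 mm) begins 51 mm behind the grasp point.
Start: joints at [1.123, 0.527, 1.433, -0, 1.181, -0.178], TCP at [0.166, 0.603, 0.223] pointing down, gripper open.
Joint ranges: [-3.08, 3.08], [-0.75, 2.2], [0.22, 2.44], [-1.43, 4.57], [0, 2.65], [-2.85, 2.85]. Speed limits (rad/s): [2.79, 2.79, 3.14, 3.14, 3.14, 3.14].

### API

Orientations are given as a unit quaternion [x, y, z, w].
In Python, from rig import readout, imaging, robot gives the robot as it stands. The module is installed in compiled form; this text tells all that it offers.
- The arm moves only by the tool play_rows, never from a script. Its argument "rows" is text: rows parted by semicolons, each of 7 numbers parted by spaces: the turn, a rotation vector about the tool's x, y, z in rad, then the shift along the tool's x, y, z in mm, then the closure, from 0 (fully open) to 1 (shut). In form: ax ay az tx ty tz gripper; .... A call has 1 to 8 rows; each row shifts and turns the commanded pose from where the row before left it, along the tool's axes as they then stand; what a row does not reach is not made up. A row lasts 1/12 s, in which the tool goes at most 41.7 mm and 7.16 degrees, less where a joint would pass 70% of its speed; a pose out of reach is approached as far as the arm can. A call with a gripper value outside its range is refused whole. The fingers move at their own pace and stop on an object; "squeeze" is the grip in N (left out, the last holds). Time passes only in rows, so rows that do not move let the fingers close. It gives the time, the measured TCP pose, the force and the opening at its end, in the units of the state.
- readout.get_obs(): the state, without advancing time (a new reading comes with each control period).
- imaging.camera(name): name is "scene" or "side" or "wrist"; returns the picture (480x640x3 uint8, blue, green, red); there is no depth.
- imaging.camera_info(name): a dict with "K" (3x3 intrinsics, pixels), "k1" (the pictures are not rectified: a ray, as slopes to the right and down, at radius r is drawn at 1 + k1 r^2 times it, then the intrinsics apply), "world_to_cam" (4x4, takes a point from world to camera coordinates). Camera axes: x right, y down, z forward; pixel columns grow to the right and rows downward; lengths in m; the calibration is good to about 2 mm. A picture is of the moment at which its call begins: read the wrist's pose just before it. camera_info takes no time and is no camera call; for the wrist camera it gives the pose at the moment of the call.
- robot.hand_in(): hands the job in, once; it reports no verdict.
The state is a dict: "time": time; "q": joint angles; "joint_velocities": joint speeds; "joint_torque": joint torques, N m; "position": TCP position; "tool_rot": TCP orientation; "ft_force": force on the tool from outside, world axes, zero at the start; "moment": the same for the moment, N m; "grip_width": finger opening in m.
Only numpy, scipy, OpenCV 4.12 (cv2) and the standard library are available. Lean on these libraries where they do the work, as an engineer would, in place of code of your own. Each camera call takes 0.05 s, during which the arm holds its last target. There are 200 camera calls.

### The job

Slide the heavy toy caddy along the drawer until the brass stripe across its middle stands in line with the pair of brass marker pegs, and leave it there at rest, let go. It runs almost without friction: push and brake it gently, only at the sprung buffers on its two ends, without gripping or touching the caddy's box or the teapot riding on it, do not let it run into the end stops, and do not disturb the other toys.

Things in the scene. Friction and masses are not known exactly. Their poses are not given: they have to be found in the camera images.
- drawer: Fixed shallow red drawer, 370 x 940 mm, floor top at z 12 mm, walls 40 mm, back (+x) edge 70 mm; hooks there with bucket and hoop (local x 130-245, z 40-180). Origin at table level in mid-track: the track runs along local y at x=0. End stop blocks across it, 110 mm wide, tops z 62, inner faces at local y -360 and +425. The caddy starts in the +y half and must go to -y. Yaw up to 0.1 rad.
- caddy (a joint): Travel of the caddy, m: 0 with its middle at the drawer's origin, growing towards the drawer's -y (its middle is at local y = -value). It strikes the end stops at 0.225 and -0.29. Rolling resistance nominally 0.3 N per m/s plus 0.003 N: once pushed it coasts for many seconds.
- caddy_base (a point): Closed plywood box of the caddy, 120 mm in x, 160 mm in y, z 28 to 85 mm, with 6 mm edge strips on top (to z 91). Axes as the drawer's; origin at table level (z 0) under its middle. The whole moving caddy with buffers and teapot weighs nominally 2.6 kg (hidden, -28 to +32 %).
- stripe (a point): Middle of the brass stripe that runs across the caddy's top and sides at mid-length (8 mm wide, passing under the teapot, its ends standing out 12 mm beyond the box on both sides), 85 mm above the table.
- lead_buffer: Sprung block on the caddy's -y end, 100 mm wide in x, z 30 to 78 mm, telescoping into the box: 30 N/m, no preload, damping 0.6 N per m/s, stroke 35 mm, 0.1 kg. Its origin coincides with the box's when fully out and moves to +y when pushed in; its flat end face is 135 mm from this origin towards -y. If it meets a thing held still, the caddy bounces back.
- trail_buffer: The same sprung block on the +y end: flat end face 135 mm from its origin towards the drawer's +y; its origin coincides with the box's when fully out and moves to -y when pushed in.
- mark: Pair of brass marker pegs: upright plates on the drawer floor, 20 mm in x, 6 mm in y, tops at z 60 mm, 88 mm either side (x) of the track's middle. Origin midway between them on the drawer floor (z 12 mm), axes as the drawer's. The stripe must end in line with them (same local y).
- teapot (a point): White porcelain toy teapot seated in a recess on the middle of the caddy's top, about 115 mm over spout and handle (these lie along x), 80 mm across the body, 77 mm high (top 162 mm above the table); origin under its centre.
- sailboat: Blue toy sailboat, 45 x 100 mm, 120 mm high, standing in the drawer behind the track; origin at the centre of its underside.
- skittle: Wooden skittle, 42 mm thick, 95 mm high, standing in the drawer behind the track; origin at the centre of its underside.
- drum: Round wooden toy drum, 70 mm across, 50 mm high, in the drawer behind the track; origin at the centre of its underside.
- cup: Small white toy mug, 48 mm across, 40 mm high, in the drawer behind the track; origin at the centre of its underside.

How it is judged:
By the outcome, as a careful person would: the job done as asked, in the order asked, and still so for the second after the job is handed in, with the robot touching nothing.
It also fails if it takes over 30 s, if anything falls off the work surface, if the arm or the gripper's body presses on something with over 40 N, if the wrist force passes 120 N, or if a joint passes its speed limit or range.

## Working session

There is one attempt and no reset: what is moved stays moved. The work goes in short steps, Python scripts to look and compute and a tool call to move; the robot and the scene stay as the last step left them, time stands still between calls to the robot, and variables do not carry over. Pictures are saved under pics/ and viewed, about 8 in all and at most 12, crops included, and the job is handed in when it is done.

Besides the shell and the picture viewer there is one more tool, called after "Call:" as name(argument=value, ...), one argument or row to a line, values as JSON. play_rows: Moves the arm, as the interface text tells. Its arguments: {"type":"object","properties":{"rows":{"type":"string"},"squeeze":{"type":"number"}},"required":["rows"]}

```bash
mkdir -p pics
cat > h.py <<'E'
from rig import readout, imaging, robot
import numpy as np, cv2
from scipy.spatial.transform import Rotation as R
def ray(n,u,v):
    c=imaging.camera_info(n);K=np.array(c["K"]);T=np.array(c["world_to_cam"])
    a,b=(u-K[0,2])/K[0,0],(v-K[1,2])/K[1,1]
    rd=np.hypot(a,b);r=rd
    for _ in range(30): r=rd/(1+c["k1"]*r*r)
    s=r/rd if rd>0 else 1
    return -T[:3,:3].T@T[:3,3], T[:3,:3].T@np.array([a*s,b*s,1])
def atz(n,u,v,z):
    o,d=ray(n,u,v); return o+d*(z-o[2])/d[2]
def proj(n,p):
    c=imaging.camera_info(n);K=np.array(c["K"]);T=np.array(c["world_to_cam"])
    q=T[:3,:3]@np.array(p)+T[:3,3]; a,b=q[:2]/q[2]; f=1+c["k1"]*(a*a+b*b)
    return np.array([K[0,0]*a*f+K[0,2],K[1,1]*b*f+K[1,2]])
E
python3 - <<'E'
from h import *
for n in ("scene","side"):
    cv2.imwrite(f"pics/{n}0.png",imaging.camera(n)); c=imaging.camera_info(n)
    T=np.array(c["world_to_cam"]);print(n,-T[:3,:3].T@T[:3,3],c["k1"],c["K"])
o=readout.get_obs();print(o);print(R.from_quat(o["tool_rot"]).as_matrix().round(3))
E
```

```text
scene [1.0196665  0.39370782 1.02171789] -0.21511628662255122 [[610.75509253   0.         322.18860958]
 [  0.         610.75509253 235.17913077]
 [  0.           0.           1.        ]]
side [0.2054455  0.44999095 0.86615135] -0.02494040984798225 [[484.54284423   0.         327.05663771]
 [  0.         484.54284423 234.41029523]
 [  0.           0.           1.        ]]
{'time': 0.1, 'q': array([ 1.12350186e+00,  5.28351223e-01,  1.43374033e+00,  2.85267053e-06,
        1.18140367e+00, -1.78479958e-01]), 'joint_velocities': array([ 0.00025808, -0.00072694, -0.00364663,  0.00020391,  0.00095132,
        0.00118999]), 'joint_torque': array([-3.67479552e-04, -4.40984309e+01, -1.77150965e+01,  6.34748535e-02,
        5.33983321e-02, -4.11648102e-05]), 'position': array([0.1656701 , 0.60197845, 0.22169375]), 'tool_rot': array([-0.42879381,  0.56309129,  0.42818319,  0.56189253]), 'ft_force': array([ 0.19113046,  0.28336393, -1.08387822]), 'moment': array([ 0.04904442, -0.00057704, -0.03907994]), 'grip_width': 0.08704839781994292}
[[-0.001 -0.964  0.266]
 [-0.002  0.266  0.964]
 [-1.     0.    -0.002]]
```

View pics/scene0.png

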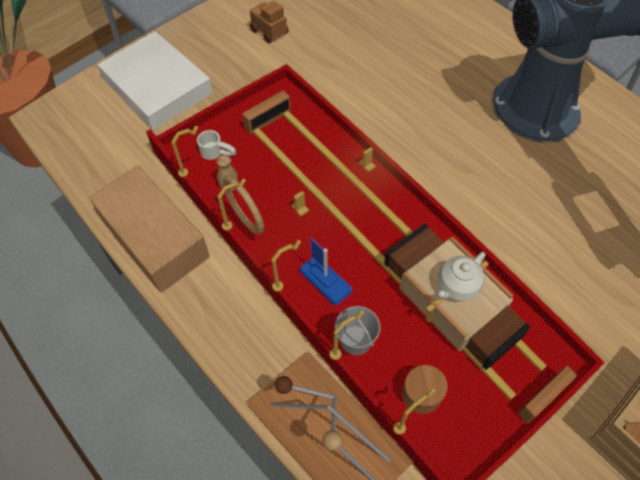

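View pics/side0.png

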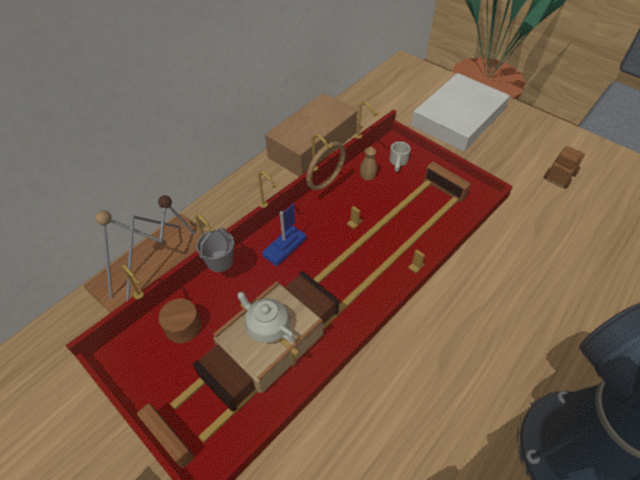

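The scene view shows the drawer running from upper left to lower right. The pegs are near (301,197) and (369,152), and the caddy is near (457,285). In the side view the pegs are near (355,210) and (418,255), and the caddy is near (265,335). I'll enlarge these parts for sub-pixel readings.

Run:
```python
from h import *
a=cv2.imread("pics/scene0.png");b=cv2.imread("pics/side0.png")
z=lambda i,x,y,w,h,k:cv2.resize(i[y:y+h,x:x+w],None,fx=k,fy=k,interpolation=cv2.INTER_CUBIC)
t=np.hstack([z(a,280,140,100,75,4),z(b,335,195,100,75,4)])
u=np.hstack([z(a,380,220,160,120,2.5),z(b,185,270,160,120,2.5)])
cv2.imwrite("pics/crop1.png",np.vstack([t,u]))
```

```text
(no output)
```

View pics/crop1.png

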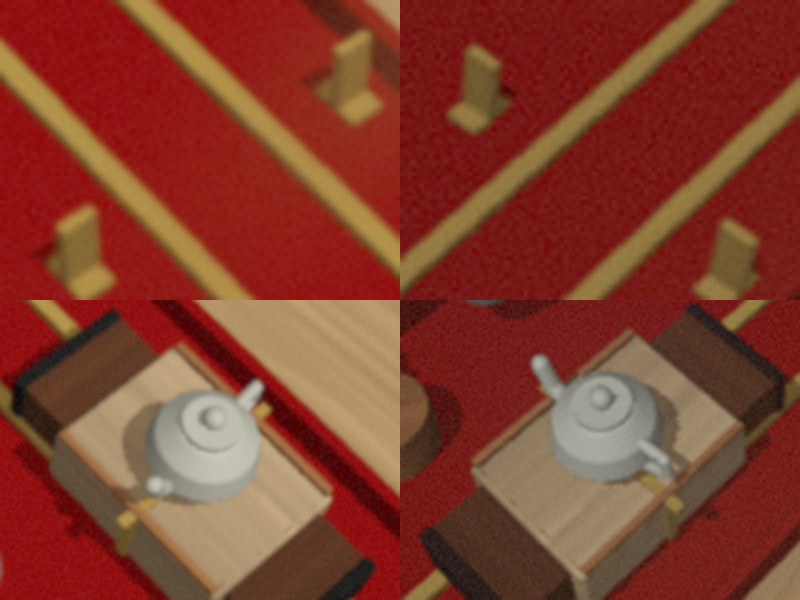

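The crop shows the peg tops clearly. They are at scene (368,149.5) and (299.5,193.3), and side (355.5,208) and (419.3,251.8). The four box top corners are readable in both views.

Run:
```python
from h import *
pk={"scene":{"pegB":(299.3,193.4),"pegF":(368,149.5)},"side":{"pegB":(355.5,208),"pegF":(419.3,251.8)}}
bx={"scene":{"mB":(404.8,274.8),"mF":(452,238.4),"pF":(512,296.8),"pB":(466,336)},
"side":{"mB":(277.8,283.2),"mF":(322.2,320),"pB":(215,338),"pF":(259,381.2)}}
def tri(a,b):
    o1,d1=ray("scene",*a);o2,d2=ray("side",*b)
    s=np.linalg.lstsq(np.c_[d1,-d2],o2-o1,rcond=None)[0];p,q=o1+s[0]*d1,o2+s[1]*d2
    return (p+q)/2,np.linalg.norm(p-q)
for D,z in((pk,.06),(bx,.091)):
    m={}
    for k in D["scene"]:
        p,e=tri(D["scene"][k],D["side"][k]);a=atz("scene",*D["scene"][k],z);b=atz("side",*D["side"][k],z)
        print(k,p.round(4),round(e,4),a[:2].round(4),b[:2].round(4));m[k]=(a+b)[:2]/2
    print(np.mean(list(m.values()),0).round(4))
    if z==.06: v=m["pegB"]-m["pegF"]
    else: v=m["mB"]-m["mF"]+m["pB"]-m["pF"];w=m["pB"]-m["mB"]+m["pF"]-m["mF"];print(np.linalg.norm(w)/2,np.arctan2(-w[0],w[1]))
    print(np.linalg.norm(v),np.arctan2(v[1],v[0]))
# stops (scene/side) inner top edges, rails
for n,pts in {"scene":[(251,130),(293,104),(520,398),(573,368),(246,112),(284,141)],"side":[(429,176),(466,196),(148,404),(193,460)]}.items():
    for p in pts: print(n,p,atz(n,*p,.062)[:2].round(3))
```

```text
pegB [ 0.6044 -0.1482  0.0635] 0.0002 [ 0.6029 -0.1502] [ 0.6061 -0.1506]
pegF [ 0.4301 -0.1375  0.0626] 0.0002 [ 0.4284 -0.1391] [ 0.4308 -0.1392]
[ 0.517  -0.1448]
0.17528256872307404 -0.0643472929757107
mB [0.591  0.1167 0.0845] 0.0018 [0.5943 0.1195] [0.5879 0.1185]
mF [0.4751 0.1236 0.0859] 0.0019 [0.4784 0.126 ] [0.4733 0.1247]
pF [0.4837 0.2756 0.0827] 0.0021 [0.4882 0.2756] [0.4807 0.2785]
pB [0.5981 0.2686 0.0836] 0.003 [0.6012 0.2682] [0.5944 0.2719]
[0.5373 0.1979]
0.15155027946330846 -0.05067172101709258
0.22891755287328344 -0.0585612235609538
scene (251, 130) [ 0.572 -0.34 ]
scene (293, 104) [ 0.46  -0.337]
scene (520, 398) [0.604 0.401]
scene (573, 368) [0.497 0.433]
scene (246, 112) [ 0.548 -0.388]
scene (284, 141) [ 0.541 -0.27 ]
side (429, 176) [ 0.534 -0.341]
side (466, 196) [ 0.434 -0.341]
side (148, 404) [0.605 0.419]
side (193, 460) [0.481 0.429]
```

Call:
play_rows(
  rows="0.124 0 0 0 -39 -8 1;0.124 0 0 0 -40 -3 1;0.124 0 0 0 -40 2 1;0.124 0 0 0 -40 7 1;0.124 0 0 0 -38 12 1;0.124 0 0 0 -37 16 1;0.124 0 0 0 -34 21 1;0.124 0 0 0 -32 25 1",
)

```text
time: 0.77
position: [0.4539, 0.4563, 0.222]
tool_rot: [-0.107, 0.699, 0.107, 0.699]
ft_force: [-0.1, 1.1, 0.3]
grip_width: 0.0417
```

Call:
play_rows(
  rows="0.124 0 0 0 -28 29 1;0.124 0 0 0 -25 32 1;0.124 0 0 0 -20 35 1;0 0 0 0 0 0 1",
)

```text
time: 1.1
position: [0.5689, 0.3986, 0.2218]
tool_rot: [0.025, 0.705, -0.026, 0.709]
ft_force: [-0.1, 0.7, 0.2]
grip_width: 0.0148
```

```bash
cat >> h.py <<'E'
YAW=-0.059; M=np.array([.517,-.1448]); Y=np.array([-np.sin(YAW),np.cos(YAW)]); X=np.array([np.cos(YAW),np.sin(YAW)])
def loc(p): d=np.asarray(p)[:2]-M; return np.array([d@X,d@Y])   # track coords about the mark, m
def tool():
    o=readout.get_obs(); m=R.from_quat(o["tool_rot"]).as_matrix(); z=m[:,2]
    print("t",round(o["time"],3),"tool x,s mm",(loc(o["position"])*1e3).round(1),"z",round(o["position"][2]*1e3,1),"jaw-yaw err",round(np.arctan2(z[1],z[0])-YAW,4),"down",m[:,0].round(3),"F",o["ft_force"].round(2))
# rectified view of plane z: rows = s, cols = x, 0.5 mm/px
def rect(img,n,z,s0,s1,x0=-.11,x1=.11,k=2000):
    ss=np.arange(s0,s1,1/k);xs=np.arange(x0,x1,1/k)
    c=imaging.camera_info(n);K=np.array(c["K"]);T=np.array(c["world_to_cam"])
    gx,gs=np.meshgrid(xs,ss);P=np.stack([M[0]+gx*X[0]+gs*Y[0],M[1]+gx*X[1]+gs*Y[1],0*gx+z],-1)@T[:3,:3].T+T[:3,3]
    a=P[...,0]/P[...,2];b=P[...,1]/P[...,2];f=1+c["k1"]*(a*a+b*b)
    return cv2.remap(img,(K[0,0]*a*f+K[0,2]).astype(np.float32),(K[1,1]*b*f+K[1,2]).astype(np.float32),cv2.INTER_CUBIC)
S0=.343
def track(n,img,guess=.2,rng=.25):
    h=.095;ref=rect(cv2.imread(f"pics/{n}0.png"),n,.091,S0-h,S0+h,-.075,.075)
    mask=np.full(ref.shape[:2],255,np.uint8);r=ref.shape[0]//2
    mask[r-int(.058*2000):r+int(.058*2000),50:-50]=0
    im=rect(img,n,.091,guess-rng-h,guess+rng+h,-.075,.075)
    q=cv2.matchTemplate(im,ref,cv2.TM_CCORR_NORMED,mask=mask)[:,0] if 0 else cv2.matchTemplate(im.astype(np.float32),ref.astype(np.float32),cv2.TM_CCOEFF_NORMED,mask=cv2.merge([mask]*3).astype(np.float32)/255)[:,0]
    i=int(np.argmax(q)); return round((guess-rng+i/2000)*1e3,1),round(float(q[i]),3)
def look(names=("scene","side"),tag="",**k):
    for n in names:
        t=readout.get_obs()["time"];im=imaging.camera(n)
        if tag: cv2.imwrite(f"pics/{n}{tag}.png",im)
        print(n,"t",round(t,3),"s,score",track(n,im,**k))
E
python3 - <<'E'
from h import *
tool()
look(tag="1")
o=readout.get_obs();print(o["q"].round(2))
a=[cv2.resize(rect(cv2.imread(f"pics/{n}1.png"),n,.091,-.1,.5),None,fx=.5,fy=.5) for n in("scene","side")]
cv2.imwrite("pics/r1.png",np.hstack(a+[rect(cv2.imread(f"pics/{n}1.png"),n,.06,-.05,.1)[:,:][:600] if 0 else cv2.copyMakeBorder(rect(cv2.imread(f"pics/{n}1.png"),n,.06,-.03,.03),0,480,0,0,cv2.BORDER_CONSTANT)[:600,:] [:, ::2] for n in("scene","side")]))
E
```

```text
t 1.1 tool x,s mm [ 19.8 545.5] z 221.8 jaw-yaw err -0.0137 down [ 0.006 -0.001 -1.   ] F [-0.12  0.74  0.19]
scene t 1.1 s,score (342.5, 0.917)
side t 1.15 s,score (342.5, 0.877)
[0.46 0.62 1.25 0.   1.27 0.52]
```

View pics/r1.png

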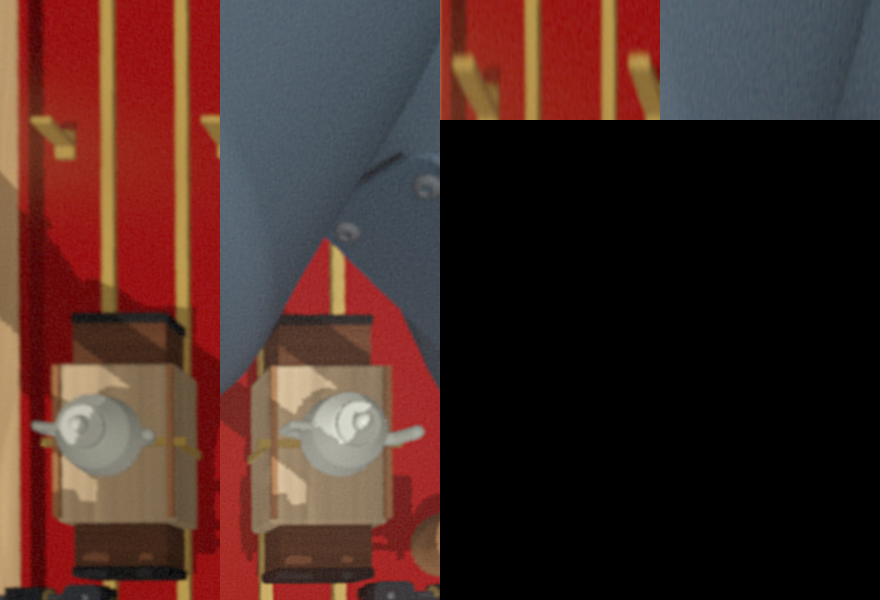

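Rectified views confirm the yaw and S0 ≈ 342.5 mm. The box edges sit at s = 265 and 423 mm, and the front peg top at s ≈ 0. Next I descend behind the trail buffer.

Call:
play_rows(
  rows="-0.014 0 0 38 -9 -5 1;0 0 0 38 -9 -5 1;0 0 0 38 -9 -5 1;0 0 0 38 -8 -2 1;0 0 0 18 0 0 1;0 0 0 0 0 0 1",
)

```text
time: 1.7
position: [0.5363, 0.3679, 0.0472]
tool_rot: [0.014, 0.711, -0.018, 0.703]
ft_force: [0.1, 0.2, 0.1]
grip_width: 0.0007
```

Run:
```python
from h import *
tool()
look(("scene",),tag="2")
i=cv2.imread("pics/scene2.png")[200:440,340:640]
cv2.imwrite("pics/c2.png",cv2.resize(i,None,fx=2.5,fy=2.5,interpolation=cv2.INTER_CUBIC))
```

```text
t 1.7 tool x,s mm [-11.  512.9] z 47.2 jaw-yaw err 0.0131 down [-0.012 -0.005 -1.   ] F [0.11 0.25 0.08]
scene t 1.7 s,score (343.0, 0.912)
```

View pics/c2.png

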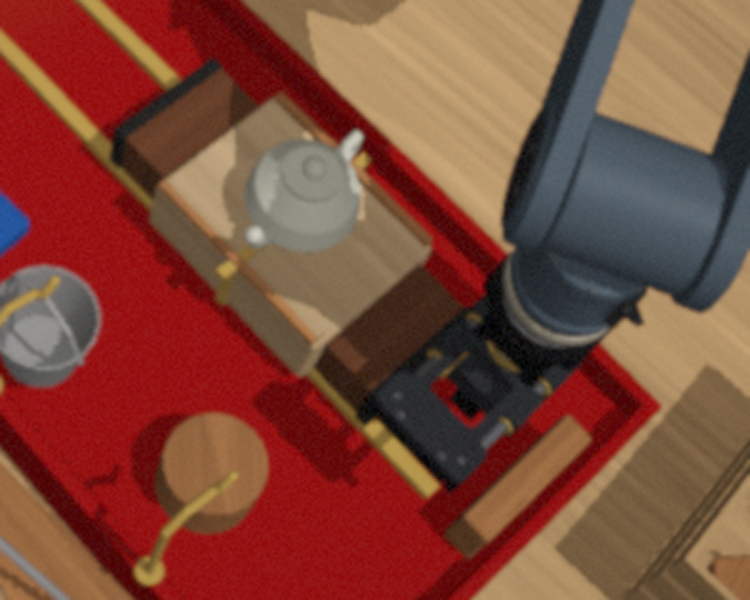

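Call:
play_rows(
  rows="-0.013 0 0 -3 -7 6 1;0 0 0 -2 -5 6 1;0 0 0 0 -3.5 0 1;0 0 0 0 -3.5 0 1;0 0 0 0 -3.5 0 1;0 0 0 0 -3.5 0 1;0 0 0 0 -3.5 0 1;0 0 0 0 -3.5 0 1",
)

```text
time: 2.42
position: [0.5528, 0.3354, 0.0576]
tool_rot: [0.012, 0.707, -0.012, 0.707]
ft_force: [-0.6, 0.0, 0.6]
grip_width: 0.0004
```

Run:
```python
from h import *
tool()
look(("scene",),tag="3")
```

```text
t 2.417 tool x,s mm [  7.4 481.5] z 57.6 jaw-yaw err 0.0239 down [-0.  0. -1.] F [-0.58  0.01  0.58]
scene t 2.417 s,score (342.0, 0.892)
```

Call:
play_rows(
  rows="0.01 0 0 1 -4 0 1;0.01 0 0 1 -3.5 0 1;0 0 0 0 -3.5 0 1;0 0 0 0 -3.5 0 1;0 0 0 0 -3.5 0 1;0 0 0 0 -3.5 0 1",
)

```text
time: 2.97
position: [0.5518, 0.3138, 0.0555]
tool_rot: [0.019, 0.707, -0.02, 0.707]
ft_force: [-0.1, -0.4, -0.8]
grip_width: 0.0003
```

Run:
```python
from h import *
tool()
look(("scene",),tag="4")
```

```text
t 2.967 tool x,s mm [  7.7 459.9] z 55.5 jaw-yaw err 0.004 down [-0. -0. -1.] F [-0.06 -0.44 -0.78]
scene t 2.967 s,score (320.5, 0.876)
```

Call:
play_rows(
  rows="0 0 0 0 -4 0 1;0 0 0 0 -3.5 0 1;0 0 0 0 -3.5 0 1",
)

```text
time: 3.27
position: [0.5514, 0.3029, 0.0556]
tool_rot: [0.019, 0.707, -0.019, 0.707]
ft_force: [0.1, 0.0, -0.1]
grip_width: 0.0006
```

Run:
```python
from h import *
tool()
look(("scene",),tag="5")
```

```text
t 3.267 tool x,s mm [  7.9 448.9] z 55.6 jaw-yaw err 0.0041 down [ 0. -0. -1.] F [ 0.1   0.04 -0.11]
scene t 3.267 s,score (300.0, 0.889)
```

Call:
play_rows(
  rows="0 0 0 -41 3 0 1;0 0 0 -41 0 0 1;0 0 0 -41 0 0 1;0 0 0 -20 -30 0 1;0 0 0 0 -41 0 1;0 0 0 0 -41 0 1;0 0 0 0 -41 0 1;0 0 0 0 -41 0 1",
)

```text
time: 3.98
position: [0.5404, 0.111, 0.199]
tool_rot: [0.019, 0.707, -0.019, 0.707]
ft_force: [0.8, -0.7, 0.0]
grip_width: 0.0005
```

Call:
play_rows(
  rows="0 0 0 0 -41 0 1;0 0 0 0 -41 0 1;0 0 0 0 -41 0 1;0 0 0 0 -41 0 1;0 0 0 0 -41 0 1;0 0 0 0 -41 0 1;0 0 0 0 -41 0 1;0 0 0 0 -41 0 1",
)

```text
time: 4.65
position: [0.5223, -0.217, 0.1987]
tool_rot: [0.02, 0.707, -0.02, 0.707]
ft_force: [0.6, 0.3, -0.3]
grip_width: 0.0005
```

Run:
```python
from h import *
tool()
look(tag="6")
```

```text
t 4.65 tool x,s mm [  9.5 -71.7] z 198.7 jaw-yaw err 0.0037 down [ 0. -0. -1.] F [ 0.62  0.26 -0.34]
scene t 4.65 s,score (214.0, 0.95)
side t 4.7 s,score (212.0, 0.944)
```

Call:
play_rows(
  rows="0 0 0 36 -16 0 1;0 0 0 36 -15 0 1;0 0 0 36 -15 0 1;0 0 0 36 0 -6 1;0 0 0 0 0 0 1;0 0 0 0 0 0 1",
)

```text
time: 5.25
position: [0.5126, -0.2588, 0.053]
tool_rot: [0.021, 0.709, -0.018, 0.705]
ft_force: [0.0, 0.2, 0.2]
grip_width: 0.0006
```

Run:
```python
from h import *
tool()
look(tag="7")
```

```text
t 5.25 tool x,s mm [   2.4 -114.1] z 53.0 jaw-yaw err 0.0037 down [-0.005  0.004 -1.   ] F [0.04 0.18 0.21]
scene t 5.25 s,score (182.0, 0.927)
side t 5.3 s,score (180.0, 0.926)
```

Call:
play_rows(
  rows="0 0 0 0 0 0 1;0 0 0 0 0 0 1;0 0 0 0 0 0 1;0 0 0 0 0 0 1;0 0 0 0 0 0 1;0 0 0 0 0 0 1;0 0 0 0 0 0 1;0 0 0 0 0 0 1",
)

```text
time: 6.02
position: [0.5143, -0.2605, 0.0546]
tool_rot: [0.019, 0.707, -0.019, 0.707]
ft_force: [1.0, 0.1, 0.3]
grip_width: 0.0007
```

Call:
play_rows(
  rows="0 0 0 0 0 0 1;0 0 0 0 0 0 1;0 0 0 0 0 0 1;0 0 0 0 0 0 1",
)

```text
time: 6.35
position: [0.5143, -0.2605, 0.0545]
tool_rot: [0.019, 0.707, -0.019, 0.707]
ft_force: [-0.1, 0.1, -0.3]
grip_width: 0.0005
```

Run:
```python
from h import *
tool()
look(tag="8")
```

```text
t 6.35 tool x,s mm [   4.1 -115.7] z 54.5 jaw-yaw err 0.004 down [-0.  0. -1.] F [-0.08  0.06 -0.27]
scene t 6.35 s,score (130.0, 0.881)
side t 6.4 s,score (128.5, 0.883)
```

Call:
play_rows(
  rows="0 0 0 0 0 0 1;0 0 0 0 0 0 1;0 0 0 0 0 0 1;0 0 0 0 0 0 1;0 0 0 0 0 0 1;0 0 0 0 0 0 1;0 0 0 0 0 0 1;0 0 0 0 0 0 1",
)

```text
time: 7.12
position: [0.5143, -0.2605, 0.0546]
tool_rot: [0.019, 0.707, -0.019, 0.707]
ft_force: [-0.6, 0.4, 0.8]
grip_width: 0.0006
```

Call:
play_rows(
  rows="0 0 0 0 0 0 1;0 0 0 0 0 0 1;0 0 0 0 0 0 1;0 0 0 0 0 0 1;0 0 0 0 0 0 1;0 0 0 0 0 0 1",
)

```text
time: 7.62
position: [0.5143, -0.2605, 0.0545]
tool_rot: [0.019, 0.707, -0.019, 0.707]
ft_force: [0.2, -0.3, -0.1]
grip_width: 0.0007
```

Run:
```python
from h import *
tool()
look(tag="9")
```

```text
t 7.617 tool x,s mm [   4.1 -115.7] z 54.5 jaw-yaw err 0.004 down [-0. -0. -1.] F [ 0.21 -0.25 -0.11]
scene t 7.617 s,score (80.0, 0.866)
side t 7.667 s,score (78.5, 0.863)
```

Call:
play_rows(
  rows="0 0 0 0 -6 0 1;0 0 0 0 -6 0 1;0 0 0 0 -5 0 1;0 0 0 0 0 0 1;0 0 0 0 0 0 1;0 0 0 0 0 0 1;0 0 0 0 0 0 1;0 0 0 0 0 0 1",
)

```text
time: 8.38
position: [0.5133, -0.2772, 0.0545]
tool_rot: [0.019, 0.707, -0.019, 0.707]
ft_force: [-0.4, 0.2, -0.7]
grip_width: 0.0004
```

Call:
play_rows(
  rows="0 0 0 0 0 0 1;0 0 0 0 0 0 1;0 0 0 0 0 0 1;0 0 0 0 0 0 1;0 0 0 0 0 0 1;0 0 0 0 0 0 1;0 0 0 0 0 0 1;0 0 0 0 0 0 1",
)

```text
time: 9.05
position: [0.5134, -0.2775, 0.0545]
tool_rot: [0.019, 0.707, -0.019, 0.707]
ft_force: [0.3, -0.5, 0.5]
grip_width: 0.0004
```

Run:
```python
from h import *
tool()
look(tag="10",guess=.03,rng=.05)
```

```text
t 9.05 tool x,s mm [   4.2 -132.7] z 54.5 jaw-yaw err 0.004 down [-0. -0. -1.] F [ 0.25 -0.5   0.48]
scene t 9.05 s,score (34.5, 0.873)
side t 9.1 s,score (33.5, 0.869)
```

Call:
play_rows(
  rows="0 0 0 0 0 0 1;0 0 0 0 0 0 1;0 0 0 0 0 0 1;0 0 0 0 0 0 1;0 0 0 0 0 0 1;0 0 0 0 0 0 1;0 0 0 0 0 0 1;0 0 0 0 -0.9 0 1",
)

```text
time: 9.82
position: [0.5133, -0.2783, 0.0545]
tool_rot: [0.019, 0.707, -0.019, 0.707]
ft_force: [-0.3, 0.6, -0.9]
grip_width: 0.0004
```

Call:
play_rows(
  rows="0 0 0 0 -0.9 0 1;0 0 0 0 -0.9 0 1;0 0 0 0 -0.9 0 1;0 0 0 0 -0.9 0 1;0 0 0 0 -0.9 0 1;0 0 0 0 -0.9 0 1;0 0 0 0 -0.9 0 1",
)

```text
time: 10.4
position: [0.513, -0.2848, 0.0545]
tool_rot: [0.019, 0.707, -0.019, 0.707]
ft_force: [0.7, 0.3, -0.3]
grip_width: 0.0001
```

Run:
```python
from h import *
tool()
look(tag="11",guess=.01,rng=.04)
```

```text
t 10.4 tool x,s mm [   4.3 -140. ] z 54.5 jaw-yaw err 0.0039 down [ 0.  0. -1.] F [ 0.68  0.26 -0.29]
scene t 10.4 s,score (8.0, 0.812)
side t 10.45 s,score (8.5, 0.841)
```

```bash
cat > v.py <<'E'
from h import *
import sys
t=sys.argv[1]; rows=[]
for n in("scene","side"):
    i=cv2.imread(f"pics/{n}{t}.png")
    rows.append(np.hstack([cv2.resize(rect(i,n,z,-.17,.12,-.11,.11,1000),None,fx=2,fy=2,interpolation=cv2.INTER_CUBIC)[:580] for z in(.085,)]))
cv2.imwrite(f"pics/v{t}.png",cv2.resize(np.hstack(rows),(790,520)) if 0 else np.hstack([r[:,40:] for r in rows]))
E
python3 v.py 11
```

```text
(no output)
```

View pics/v11.png

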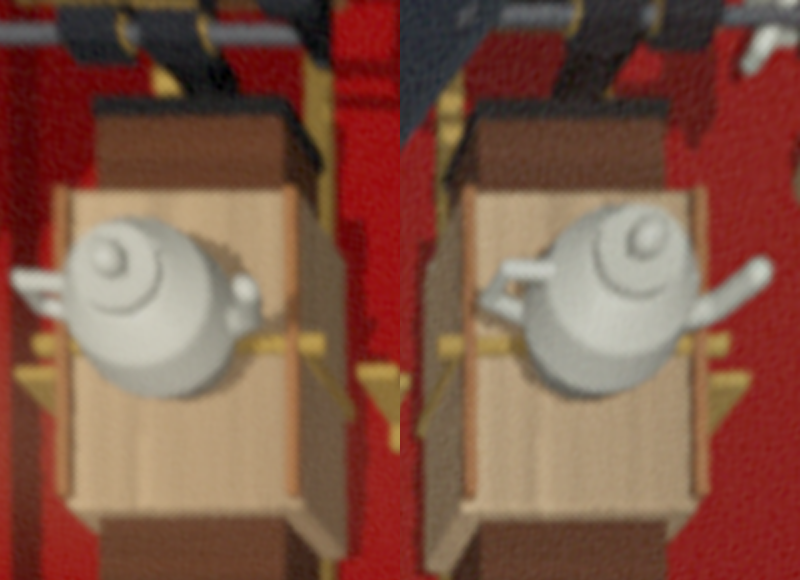

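The rectified view at 2 px/mm, with row 0 at s = -170, has the stripe at row 344–345 in both cameras, so s ≈ +2 mm. The lead buffer is still on the finger. The old tracker is biased here, so I'm re-referencing it on this frame.

```bash
cat >> h.py <<'E'
def fine(n,img,base=2.0):
    f=lambda i,a,b:rect(i,n,.088,a,b,-.06,.062,4000).astype(np.float32)
    ref=f(cv2.imread(f"pics/{n}11.png"),-.06,.09); im=f(img,-.09,.12)
    q=cv2.matchTemplate(im,ref,cv2.TM_CCOEFF_NORMED)[:,0];i=int(np.argmax(q));i=min(max(i,1),len(q)-2)
    d=(q[i-1]-q[i+1])/(2*(q[i-1]-2*q[i]+q[i+1]))
    return round((i+d-120)/4+base,2),round(float(q[i]),3)
def flook(names=("scene","side"),tag=""):
    for n in names:
        t=readout.get_obs()["time"];im=imaging.camera(n)
        if tag: cv2.imwrite(f"pics/{n}{tag}.png",im)
        print(n,"t",round(t,3),"s",fine(n,im))
E
python3 - <<'E'
from h import *
for k in(10,11):
    for n in("scene","side"): print(k,n,fine(n,cv2.imread(f"pics/{n}{k}.png")))
flook(tag="12")
for n in("scene","side"):   # peg tops, gold mask in z=.06 plane
    i=rect(cv2.imread(f"pics/{n}10.png"),n,.06,-.02,.02,-.105,.105,4000); cv2.imwrite(f"pics/p{n}.png",i)
a=[cv2.imread(f"pics/p{n}.png") for n in("scene","side")]
cv2.imwrite("pics/pegs.png",np.vstack([cv2.resize(x,(800,152)) for x in a]+[cv2.resize(rect(cv2.imread(f"pics/{n}0.png"),n,.06,-.02,.02,-.105,.105,4000),(800,152)) for n in("scene","side")])[:600])
E
```

```text
10 scene (np.float32(29.13), 0.989)
10 side (np.float32(27.88), 0.987)
11 scene (np.float32(2.0), 1.0)
11 side (np.float32(2.0), 1.0)
scene t 10.5 s (np.float32(2.08), 0.998)
side t 10.55 s (np.float32(2.14), 0.996)
```

View pics/pegs.png

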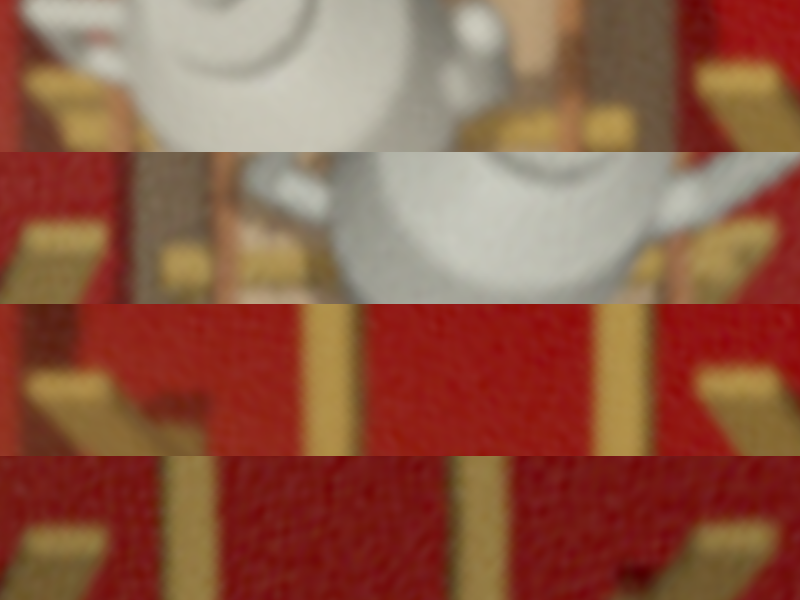

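The peg tops sit at s ≈ +0.75 mm (scene) and +2 mm (side). The stripe is within about 1 mm of them and the caddy is at its turning point. I'm withdrawing the finger now, before the buffer pushes back.

Call:
play_rows(
  rows="0 0 0 0 -26 0 1;0 0 0 -10 -4 0 1",
)

```text
time: 10.77
position: [0.5111, -0.3169, 0.0635]
tool_rot: [0.019, 0.707, -0.02, 0.707]
ft_force: [-0.0, -0.5, 0.7]
grip_width: 0.0005
```

Run:
```python
from h import *
tool();flook(tag="13")
```

```text
t 10.767 tool x,s mm [   4.3 -172.1] z 63.5 jaw-yaw err 0.0034 down [-0.001 -0.001 -1.   ] F [-0.03 -0.48  0.65]
scene t 10.767 s (np.float32(3.12), 0.996)
side t 10.817 s (np.float32(3.35), 0.994)
```

Call:
play_rows(
  rows="0 0 0 0 0 0 1;0 0 0 0 0 0 1;0 0 0 0 0 0 1;0 0 0 0 0 0 1;0 0 0 0 0 0 1",
)

```text
time: 11.28
position: [0.5112, -0.314, 0.0643]
tool_rot: [0.019, 0.707, -0.019, 0.707]
ft_force: [0.2, 0.3, -0.2]
grip_width: 0.0005
```

Run:
```python
from h import *
tool();flook(tag="14")
```

```text
t 11.283 tool x,s mm [   4.2 -169.2] z 64.3 jaw-yaw err 0.0046 down [-0.001  0.001 -1.   ] F [ 0.21  0.35 -0.16]
scene t 11.283 s (np.float32(5.07), 0.997)
side t 11.333 s (np.float32(5.28), 0.993)
```

Released, but it drifts +y at about 4 mm/s, so it should settle near s ≈ 10. I'll go over to the trail end and give a very small corrective push.

Call:
play_rows(
  rows="0 0 0 -41 0 0 1;0 0 0 -41 0 0 1;0 0 0 -41 0 0 1;0 0 0 -12 35 0 1;0 0 0 0 40 0 1;0 0 0 0 40 0 1;0 0 0 0 40 0 1;0 0 0 0 40 0 1",
)

```text
time: 12.05
position: [0.5217, -0.1183, 0.1998]
tool_rot: [0.02, 0.707, -0.02, 0.707]
ft_force: [0.5, 0.8, -0.1]
grip_width: 0.0
```

Call:
play_rows(
  rows="0 0 0 0 40 0 1;0 0 0 0 40 0 1;0 0 0 0 40 0 1;0 0 0 0 40 0 1;0 0 0 36 0 0 1;0 0 0 36 0 0 1;0 0 0 36 0 0 1;0 0 0 36 0 0 1",
)

```text
time: 12.72
position: [0.5311, 0.0405, 0.0546]
tool_rot: [0.019, 0.706, -0.019, 0.707]
ft_force: [0.5, -0.8, -0.2]
grip_width: 0.0005
```

Call:
play_rows(
  rows="0 0 0 0 0 0 1;0 0 0 0 0 0 1;0 0 0 0 0 0 1",
)

```text
time: 12.97
position: [0.5319, 0.0396, 0.0569]
tool_rot: [0.019, 0.706, -0.02, 0.708]
ft_force: [-0.2, 0.1, 0.5]
grip_width: 0.0003
```

Run:
```python
from h import *
tool();flook(tag="15")
```

```text
t 12.967 tool x,s mm [  4. 185.] z 56.9 jaw-yaw err 0.004 down [ 0.002 -0.    -1.   ] F [-0.16  0.13  0.52]
scene t 12.967 s (np.float32(8.51), 0.688)
side t 13.017 s (np.float32(11.79), 0.321)
```

```bash
sed -i 's/-.06,.09); im=f(img,-.09,.12)/-.083,.02); im=f(img,-.113,.05)/' h.py
python3 - <<'E'
from h import *
for k in(13,14,15):
    for n in("scene","side"): print(k,n,fine(n,cv2.imread(f"pics/{n}{k}.png")))
a=[cv2.resize(rect(cv2.imread(f"pics/{n}15.png"),n,.085,-.12,.17,-.1,.1,1000),None,fx=2,fy=2) for n in("scene","side")]
cv2.imwrite("pics/v15.png",np.hstack(a))
E
```

```text
13 scene (np.float32(3.13), 0.996)
13 side (np.float32(3.36), 0.997)
14 scene (np.float32(5.05), 0.997)
14 side (np.float32(5.26), 0.996)
15 scene (np.float32(7.21), 0.835)
15 side (np.float32(31.48), 0.416)
```

View pics/v15.png

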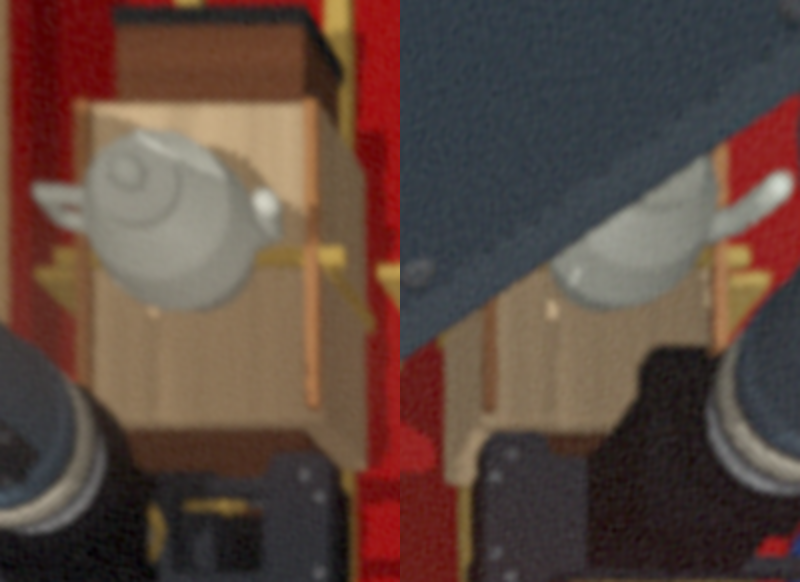

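Call:
play_rows(
  rows="0 0 0 0 -6 0 1;0 0 0 0 -6 0 1;0 0 0 0 -6 0 1;0 0 0 0 -4 0 1;0 0 0 0 -2 0 1;0 0 0 0 0 0 1",
)

```text
time: 13.57
position: [0.5296, 0.015, 0.0558]
tool_rot: [0.02, 0.707, -0.02, 0.707]
ft_force: [1.1, -0.4, -0.2]
grip_width: 0.0005
```

```bash
cat >> h.py <<'E'
def slook(tag,ref="15"):   # scene only, relative to picture ref (s=8.4), lead half and right strip
    t=readout.get_obs()["time"];im=imaging.camera("scene");cv2.imwrite(f"pics/scene{tag}.png",im);print(t,srel(tag,ref))
def srel(tag,ref="15",base=8.4):
    f=lambda k,a,b:rect(cv2.imread(f"pics/scene{k}.png"),"scene",.088,a,b,-.06,.07,4000).astype(np.float32)
    q=cv2.matchTemplate(f(tag,-.095,.04),f(ref,-.08,.025),cv2.TM_CCOEFF_NORMED)[:,0];i=min(max(int(np.argmax(q)),1),len(q)-2)
    d=(q[i-1]-q[i+1])/(2*(q[i-1]-2*q[i]+q[i+1]));return round(float((i+d-60)/4+base),2),round(float(q[i]),3)
E
python3 - <<'E'
from h import *
tool();slook("16")
E
```

```text
t 13.567 tool x,s mm [  3.2 160.3] z 55.8 jaw-yaw err 0.0028 down [ 0. -0. -1.] F [ 1.13 -0.35 -0.15]
13.5667 (8.75, 0.897)
```

Call:
play_rows(
  rows="0 0 0 0 -0.3 0 1;0 0 0 0 -0.3 0 1;0 0 0 0 -0.2 0 1;0 0 0 0 -0.2 0 1;0 0 0 0 -0.2 0 1;0 0 0 0 -0.2 0 1;0 0 0 0 -0.2 0 1;0 0 0 0 -0.2 0 1",
)

```text
time: 14.28
position: [0.5294, 0.0141, 0.0555]
tool_rot: [0.019, 0.707, -0.019, 0.707]
ft_force: [-0.6, 0.8, 0.4]
grip_width: 0.0005
```

Call:
play_rows(
  rows="0 0 0 0 -0.2 0 1;0 0 0 0 -0.2 0 1;0 0 0 0 -0.2 0 1;0 0 0 0 -0.2 0 1;0 0 0 0 -0.2 0 1;0 0 0 0 -0.2 0 1;0 0 0 0 -0.2 0 1;0 0 0 0 -0.2 0 1",
)

```text
time: 14.95
position: [0.5293, 0.0124, 0.0556]
tool_rot: [0.019, 0.707, -0.019, 0.707]
ft_force: [-0.3, 0.1, -0.6]
grip_width: 0.0005
```

Run:
```python
from h import *
tool();slook("17");print(srel("17","16",8.75))
```

```text
t 14.95 tool x,s mm [  3.1 157.7] z 55.6 jaw-yaw err 0.004 down [ 0. -0. -1.] F [-0.31  0.06 -0.63]
14.95 (8.83, 0.889)
(8.55, 0.993)
```

Call:
play_rows(
  rows="0 0 0 0 -0.2 0 1;0 0 0 0 -0.2 0 1;0 0 0 0 -0.2 0 1;0 0 0 0 -0.2 0 1;0 0 0 0 -0.2 0 1;0 0 0 0 -0.2 0 1;0 0 0 0 -0.2 0 1;0 0 0 0 -0.2 0 1",
)

```text
time: 15.67
position: [0.5292, 0.0108, 0.0555]
tool_rot: [0.019, 0.707, -0.019, 0.707]
ft_force: [0.2, 0.3, -0.8]
grip_width: 0.0003
```

Run:
```python
from h import *
tool();slook("18");print(srel("18","16",8.75))
```

```text
t 15.667 tool x,s mm [  3.  156.1] z 55.5 jaw-yaw err 0.004 down [-0. -0. -1.] F [ 0.21  0.34 -0.84]
15.6667 (8.4, 0.886)
(8.01, 0.989)
```

Call:
play_rows(
  rows="0 0 0 0 -0.2 0 1;0 0 0 0 -0.2 0 1;0 0 0 0 -0.2 0 1;0 0 0 0 -0.2 0 1;0 0 0 0 -0.2 0 1;0 0 0 0 -0.2 0 1",
)

```text
time: 16.22
position: [0.5292, 0.0096, 0.0555]
tool_rot: [0.019, 0.707, -0.019, 0.707]
ft_force: [0.1, -0.2, -0.3]
grip_width: 0.0007
```

Run:
```python
from h import *
tool();slook("19");print(srel("19","16",8.75))
```

```text
t 16.217 tool x,s mm [  3.1 154.9] z 55.5 jaw-yaw err 0.004 down [ 0. -0. -1.] F [ 0.15 -0.24 -0.33]
16.2167 (6.37, 0.89)
(6.06, 0.993)
```

Call:
play_rows(
  rows="0 0 0 0 12 0 1;0 0 0 -20 12 0 1;0 0 0 -40 0 0 1;0 0 0 -40 0 0 1;0 0 0 -40 10 0 1;0 0 0 0 40 0 1;0 0 0 0 40 0 1;0 0 0 0 40 0 1",
)

```text
time: 16.93
position: [0.5378, 0.1653, 0.197]
tool_rot: [0.02, 0.706, -0.02, 0.708]
ft_force: [1.5, -0.3, -1.3]
grip_width: 0.0004
```

Call:
play_rows(
  rows="0 0 0 0 40 0 1;0 0 0 0 40 0 1;0 0 0 0 20 0 1;0 0 0 0 0 0 1;0 0 0 0 0 0 1;0 0 0 0 0 0 1",
)

```text
time: 17.43
position: [0.5424, 0.2631, 0.1952]
tool_rot: [0.019, 0.707, -0.02, 0.706]
ft_force: [-0.0, -0.5, 0.0]
grip_width: 0.0002
```

Run:
```python
from h import *
tool();flook(tag="20")
```

```text
t 17.433 tool x,s mm [  1.3 408.7] z 195.2 jaw-yaw err 0.0046 down [-0.001 -0.001 -1.   ] F [-0.02 -0.55  0.03]
scene t 17.433 s (np.float32(2.65), 0.996)
side t 17.483 s (np.float32(2.54), 0.997)
```

Call:
play_rows(
  rows="0 0 0 0 0 0 1;0 0 0 0 0 0 1;0 0 0 0 0 0 1;0 0 0 0 0 0 1;0 0 0 0 0 0 1;0 0 0 0 0 0 1;0 0 0 0 0 0 1;0 0 0 0 0 0 1",
)

```text
time: 18.2
position: [0.5431, 0.2633, 0.1956]
tool_rot: [0.019, 0.707, -0.019, 0.707]
ft_force: [0.3, -0.4, 0.3]
grip_width: 0.0003
```

Run:
```python
from h import *
flook(tag="21")
```

```text
scene t 18.2 s (np.float32(1.64), 0.997)
side t 18.25 s (np.float32(1.59), 0.997)
```

Call:
play_rows(
  rows="0 0 0 0 0 0 1;0 0 0 0 0 0 1;0 0 0 0 0 0 1;0 0 0 0 0 0 1;0 0 0 0 0 0 1;0 0 0 0 0 0 1;0 0 0 0 0 0 1;0 0 0 0 0 0 1",
)

```text
time: 18.97
position: [0.5431, 0.2633, 0.1955]
tool_rot: [0.019, 0.707, -0.019, 0.707]
ft_force: [-0.5, 0.5, 0.2]
grip_width: 0.0008
```

Call:
play_rows(
  rows="0 0 0 0 0 0 1;0 0 0 0 0 0 1;0 0 0 0 0 0 1;0 0 0 0 0 0 1;0 0 0 0 0 0 1;0 0 0 0 0 0 1;0 0 0 0 0 0 1;0 0 0 0 0 0 1",
)

```text
time: 19.63
position: [0.5431, 0.2633, 0.1955]
tool_rot: [0.019, 0.707, -0.019, 0.707]
ft_force: [0.3, 0.2, -0.8]
grip_width: 0.0003
```

Run:
```python
from h import *
flook(tag="22")
r=[]
for n in("scene","side"):
    i=cv2.imread(f"pics/{n}22.png")
    for z in(.06,.085): r.append(cv2.resize(rect(i,n,z,-.018,.018,-.105,.105,4000),(800,137)))
cv2.imwrite("pics/v22.png",np.vstack(r))
```

```text
scene t 19.633 s (np.float32(1.44), 0.997)
side t 19.683 s (np.float32(1.4), 0.997)
```

View pics/v22.png

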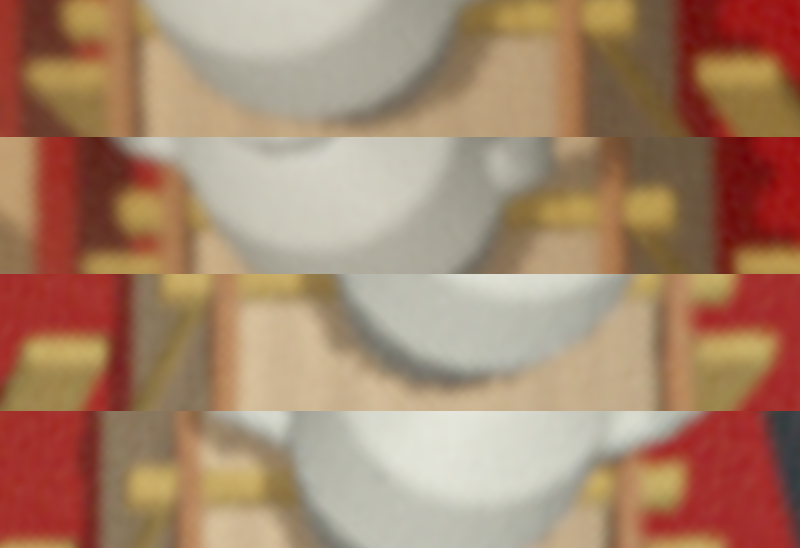

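In the last frames the stripe-to-peg offset is about +0.4 mm in the scene view and -0.4 mm in the side view. The caddy has stopped, with the last readings at 1.6 then 1.4 mm, and the arm is clear of everything. I'm handing in.

```bash
python3 -c "
from rig import robot
print(robot.hand_in())"
```

```text
the job is handed in; nothing more can be done
None
```

The caddy is standing with its brass stripe in line with the marker pegs, at rest and let go. I handed the job in at about 19.7 s.

- **What I did:** I pushed the caddy at the trail buffer to about 70 mm/s and let it coast. I then braked it at the lead buffer with the finger backing off. That left it drifting back, and it ended about 7 mm short. One very slow push at the trail buffer, at about 2.4 mm/s, brought it into line.
- **Last checks:** The stripe-to-peg offset read about +0.4 mm in the scene camera and -0.4 mm in the side camera. The caddy moved only 0.2 mm over the last 1.4 s, and the gripper was clear of everything, about 195 mm above the table.
- **What disagreed:** My first tracker read about 6 mm too far near the mark, so I switched to reading the stripe directly. The side camera's view was blocked by the arm during the corrective push, so I relied on the scene camera alone there.
- **Not checked closely:** I did not check the other toys one by one at the end. The tool stayed in line with the track and away from them.

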